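# Gauge the dough sheeter's roller gap and mark it

## Robot

A 6-joint arm with a two-finger parallel gripper is mounted at the origin on the work surface. World frame = base frame: x ahead of the robot, y to its left, z up, the work surface at z = 0. Lengths are in m, angles in rad, forces in N, time in s.
With the tool pointing down it reaches from about 0.35 to 0.775 m from the base axis. Payload 7.3 kg.
Tool frame: the origin (TCP) lies at the very end of the fingers, on their centre line; the grasp point (between the pads) lies 19 mm behind it (robot.hold_point_z is the distance from the TCP to the grasp point, in m); y points along the fingers, z is the direction in which the jaws open and shut, and the axes are right-handed (so a half turn about y gives the same grasp; the last joint's range is limited). The gripper opens to 92 mm and grips with 3 to 60 N. Pads are 19 mm wide; open, the fingers measure 130 mm over their backs; the gripper's body (75 mm by 190 mm) begins 47 mm behind the grasp point.
Start: joints at [1.154, 0.342, 1.524, -0, 1.275, -0.146], TCP at [0.14, 0.506, 0.227] pointing down, gripper open.
Joint ranges: [-2.53, 2.53], [-0.77, 2.02], [0.04, 2.7], [-1, 4.14], [0.28, 2.66], [-3.11, 3.11]. Speed limits (rad/s): [2.57, 2.57, 3.14, 3.14, 3.14, 3.14].

## Interface

Orientations are given as [roll, pitch, yaw] about the fixed x, y, z axes, in that order (R = Rz(yaw) Ry(pitch) Rx(roll)).
In Python, from cell import robot gives the robot as it stands.
- The arm moves only by the shell command python3 -m crank 'ROWS' [OPENING] [FORCE]. ROWS is a JSON object of lists of equal length, an entry for each row: "xyz": the shift along the tool's x, y, z in cm, a list of three; "roll": the turn about the tool's y in degrees. A call has 1 to 20 rows; each row shifts and turns the commanded pose from where the row before left it, along the tool's axes as they then stand; what a row does not reach is not made up. A row lasts 1/10 s, in which the tool goes at most 50 mm and 8.59 degrees, less where a joint would pass 70% of its speed; a pose out of reach is approached as far as the arm can. A call is refused whole if a number of a shift passes 5 or a number of a turn 8.59, either way. A call with a gripper value outside its range is refused whole. OPENING is the gripper command: -1 is fully open, 1 is shut, values between are in proportion, set as the call begins (- or left out, the last holds). The fingers move at their own pace and stop on an object; FORCE is the grip in N (left out, the last holds). Time passes only in rows, so rows that do not move let the fingers close. It gives the time, the measured TCP pose, the force and the opening at its end, in the units of the state.
- robot.observe(): the state, without advancing time (a new reading comes with each control period).
- robot.read_camera(name): name is "scene" or "side" or "wrist"; returns the picture (384x512x3 uint8, red, green, blue); there is no depth.
- robot.calibration(name): a dict with "intrinsics" (3x3 intrinsics, pixels), "D" ([k1, k2, p1, p2, k3] as OpenCV has them; the pictures are not rectified), "pose" (4x4, takes a point from camera to world coordinates). Camera axes: x right, y down, z forward; pixel columns grow to the right and rows downward; lengths in m; the calibration is good to about 2 mm. A picture is of the moment at which its call begins: read the wrist's pose just before it. calibration takes no time and is no camera call; for the wrist camera it gives the pose at the moment of the call.
- robot.hand_in(): hands the job in, once; it reports no verdict.
The state is a dict: "time": time; "qpos": joint angles; "qvel": joint speeds; "joint_efforts": joint torques, N m; "tool_pos": TCP position; "tool_rot": TCP orientation; "contact_force": force on the tool from outside, world axes, zero at the start; "torque": the same for the moment, N m; "opening": finger opening in m.
Only numpy, scipy, OpenCV 4.12 (cv2) and the standard library are available. Lean on these libraries where they do the work, as an engineer would, in place of code of your own. Each camera call takes 0.05 s, during which the arm holds its last target.

## Task

Measure the gap under the dough sheeter's roller: take the taper gauge by its handle, lay its blade flat on the sheeter's bed, midway along the roller and square to it, and slide it thin end first under the roller until it drags snugly, gently and never forced, and leave it nipped there, not loose, when you let go. Then slide the pointer beside the bed until its needle is level with the front face of the gauge's handle, where the blade begins, to mark the reading. Leave the bottle, jar and bowl alone.

Things in the scene. Friction and masses are not known exactly. Their poses are not given: they have to be found in the camera images.
- bed: sheeter's bed, aluminium plate fixed on the counter, flat top 30 mm up, x -220 to +80 mm, y -85 to +85 mm. Origin on the counter below the roller's axis, midway along the roller; x = the way the gauge is pushed in (away from the robot), y along the roller to the left, z up. Along its left edge (y 85 to 125 mm, x -220 to 0) runs the pointer's dark steel track, top also 30 mm up
- head: two grey cheeks (|y| 73 to 85 mm, x -25 to 25 mm) fixed on the bed, carrying a steel roller across it, 44 mm in diameter, 142 long, and a thin bar; all ends 70 mm above the bed. Origin on the bed's top below the roller's axis, axes as the bed's. The roller neither turns nor gives; the gap between it and the bed is unknown, 5.5 to 10.5 mm
- gauge_grip (a point): taper gauge: steel blade on a black upright handle, loose on the counter, about 0.16 kg, one flat underside. This point: centre of the handle, 25 mm above the underside; handle 50 long (x), 16 wide (y), 50 mm tall. x points from handle to the blade's thin tip, z up. Handle's front face is 25 mm ahead, blade tip 155 mm ahead
- gauge_shoulder (a point): middle of the handle's front face, where the blade begins, 3 mm above the gauge's underside; axes as gauge_grip
- gauge_tip (a point): thin tip of the gauge's blade, half-way up its 3 mm; axes as gauge_grip. The blade is 24 mm wide, 130 mm long, 3 mm thick here, growing evenly to 16 mm at the handle (1 mm in 10): 25 to 75 mm of it goes under the roller's axis before it touches, then the drag grows over the next few mm
- pointer_grip (a point): centre of the pointer's black upright grip block, 24 long (x), 20 wide (y), 46 mm tall, which slides along the track at the left of the bed (y = 105 mm from the bed's middle line), its underside 31 mm above the counter; axes as the bed's. It slides stiffly (about 3 N) and stays where it is left
- pointer_tip (a point): free end of the pointer's thin steel needle, which points from the grip block over the bed to the right: 70 mm to the right of pointer_grip, at the same x
- pointer (a joint): how far the pointer has been slid along the track towards the roller, m: 0 at the end near the robot, with the needle 175 mm short of the roller's axis, to 0.145
- oil: bystander: amber glass bottle, 64 mm across, 190 mm tall; origin under its middle
- herbs: bystander: green glass jar with a steel lid, 66 mm across, 90 mm tall; origin under its middle
- bowl: bystander: white bowl, 120 mm across, 50 mm tall; origin under its middle
Not all that is in view belongs to the job. What is shaped like the part that bears gauge_grip but orange or pink is not meant.

How it is judged:
On the way, in this order (a step that is already met when the one before it is completed fails the run):
1. the gauge's tip is past the roller's axis, near the middle and square, and the blade is nipped under the roller (contact force between gauge and head above 0.5 N and x of gauge_tip in the frame of head above 0.015 m and y of gauge_tip in the frame of head between -0.02 and 0.02 m and angle between the x axis of gauge_grip and the x axis of bed, either way round below 0.15 rad), for 0.2 s.
2. the pointer's needle is level with the handle's front face (x of pointer_tip in the frame of gauge_shoulder between -0.006 and 0.006 m), for 0.2 s.
At the end, for the whole second after the job is handed in: The gauge lies at rest under the roller, its tip at least 15 mm past the roller's axis and within 20 mm of the middle, square within 0.15 rad, nipped with 0.5 to 12 N between blade and roller; the pointer's needle is within 6 mm of level with the handle's front face (all of step 1 and all of step 2 and contact force between gauge and head below 12 N and linear speed of gauge below 0.01 m/s); the robot touches nothing.
It fails at once if the gauge was forced: more than 15 N between it and the head (contact force between gauge and head above 15 N).
It fails at once if a bystander was disturbed (moved over 30 mm) (distance of any of oil, herbs, bowl from where it was at the start of the episode above 0.03 m).
It also fails if it takes over 61 s, if anything falls off the work surface, if the arm or the gripper's body presses on something with over 40 N, if the wrist force passes 120 N, or if a joint passes its speed limit or range.

## Working session

There is one attempt and no reset: what is moved stays moved. The work goes in short steps, Python scripts to look and compute and a shell command to move; the robot and the scene stay as the last step left them, time stands still between calls to the robot, and variables do not carry over. Pictures are saved under pics/ and viewed, and the job is handed in when it is done.

```bash
ls; mkdir -p pics; python3 - <<'E'
from cell import robot
import cv2
s=robot.observe();print(s)
for n in ["scene","side","wrist"]:
    c=robot.calibration(n);print(n,c)
    im=robot.read_camera(n);cv2.imwrite(f"pics/{n}0.png",im[:,:,::-1])
E
```

```text
pics
{'time': 0.0, 'qpos': array([ 1.15402882e+00,  3.42709212e-01,  1.52500323e+00,  1.84836932e-08,
        1.27540363e+00, -1.46000112e-01]), 'qvel': array([-0.00069752, -0.00177911, -0.00017889,  0.00021384, -0.00155969,
       -0.00027338]), 'joint_efforts': array([-1.22780824e-03, -4.31250894e+01, -2.44218117e+01,  7.16584269e-02,
        5.59301418e-02, -7.92515084e-05]), 'tool_pos': array([0.14023608, 0.50550584, 0.22605679]), 'tool_rot': array([-1.57230354e+00,  2.21647646e-04, -2.70767570e-01]), 'contact_force': array([ 0.01899285, -0.06219256,  0.18119677]), 'torque': array([0.01885553, 0.03476723, 0.05114639]), 'opening': 0.09160496869401462}
scene {'intrinsics': array([[391.14930054,   0.        , 255.99393854],
       [  0.        , 391.14930054, 189.52083833],
       [  0.        ,   0.        ,   1.        ]]), 'D': array([-0.04058109,  0.        ,  0.        ,  0.        ,  0.        ]), 'pose': array([[-0.51901274,  0.66784693, -0.53348501,  1.02665056],
       [ 0.85462434,  0.41683064, -0.30962792,  0.31792329],
       [ 0.01558884, -0.61663011, -0.78709866,  0.85
[... 484 characters left out ...]
8886, -0.6183773 ,  0.60528552],
       [ 0.        ,  0.        ,  0.        ,  1.        ]])}
wrist {'intrinsics': array([[280.52781787,   0.        , 257.9663972 ],
       [  0.        , 280.52781787, 193.79265426],
       [  0.        ,   0.        ,   1.        ]]), 'D': array([-0.04753138,  0.        ,  0.        ,  0.        ,  0.        ]), 'pose': array([[ 2.68466378e-01,  9.34252513e-01,  2.34729730e-01,
         7.78029873e-02],
       [ 9.63288924e-01, -2.60246527e-01, -6.59256781e-02,
         5.23685378e-01],
       [-5.03633437e-04,  2.43811377e-01, -9.69822540e-01,
         3.84161237e-01],
       [ 0.00000000e+00,  0.00000000e+00,  0.00000000e+00,
         1.00000000e+00]])}
```

View pics/scene0.png

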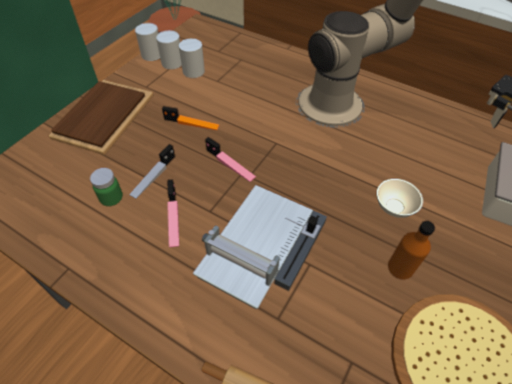

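View pics/side0.png

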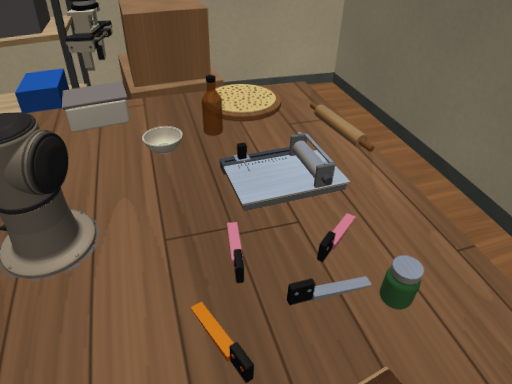

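View pics/wrist0.png

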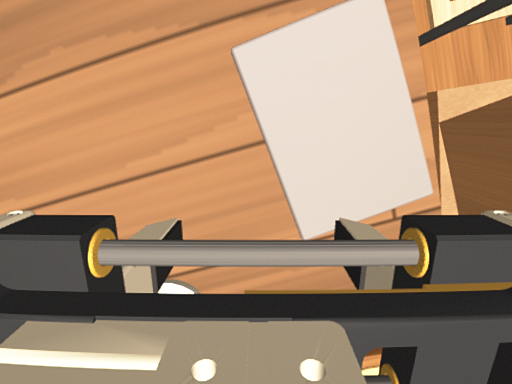

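Candidates in the scene picture: steel blade with its handle at (167,153), orange at (170,115), pink at (212,146) and pink at (171,188). The steel one matches the description. I'll check it in a close crop.

```bash
cat > h.py <<'E'
from cell import robot
import cv2,numpy as np
def ray(cal,px):
    u=cv2.undistortPoints(np.array([[px]],float),cal["intrinsics"],cal["D"])[0,0]
    P=cal["pose"];d=P[:3,:3]@np.array([u[0],u[1],1]);return P[:3,3],d/np.linalg.norm(d)
def plane(cal,px,z):
    o,d=ray(cal,px);return o+d*(z-o[2])/d[2]
def tri(c1,p1,c2,p2):
    o1,d1=ray(c1,p1);o2,d2=ray(c2,p2)
    A=np.stack([d1,-d2],1);t=np.linalg.lstsq(A,o2-o1,rcond=None)[0]
    a=o1+t[0]*d1;b=o2+t[1]*d2;return (a+b)/2,np.linalg.norm(a-b)
def proj(cal,p):
    P=np.linalg.inv(cal["pose"]);r=cv2.Rodrigues(P[:3,:3])[0]
    return cv2.projectPoints(np.array([p],float),r,P[:3,3],cal["intrinsics"],cal["D"])[0][0,0]
def crop(im,x0,y0,x1,y1,k,f):
    cv2.imwrite(f,cv2.resize(im[y0:y1,x0:x1],None,fx=k,fy=k,interpolation=cv2.INTER_CUBIC))
E
python3 - <<'E'
from h import *
s=cv2.imread("pics/scene0.png");d=cv2.imread("pics/side0.png")
crop(s,120,135,190,205,8,"pics/c1.png")
crop(d,275,260,385,320,7,"pics/c2.png")
crop(s,190,175,335,310,5,"pics/c3.png")
crop(d,210,130,355,210,5,"pics/c4.png")
E
```

```text
(no output)
```

View pics/c1.png

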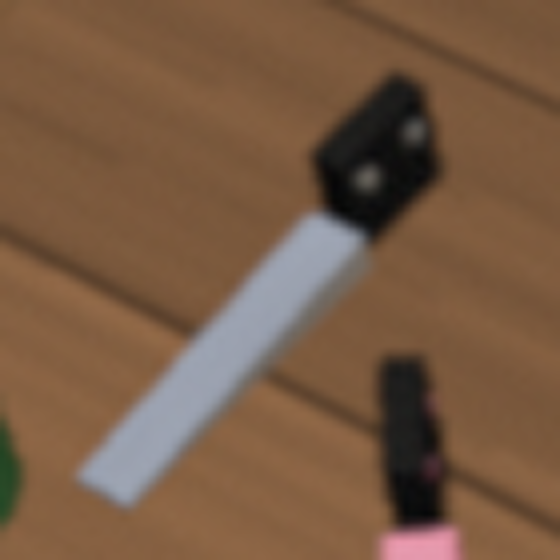

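View pics/c2.png

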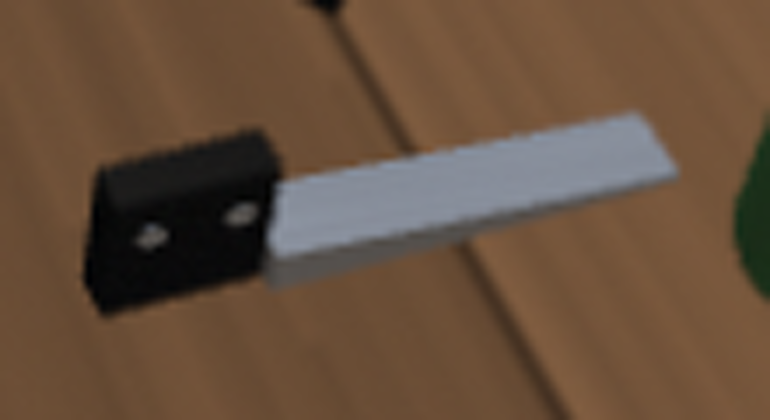

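View pics/c3.png

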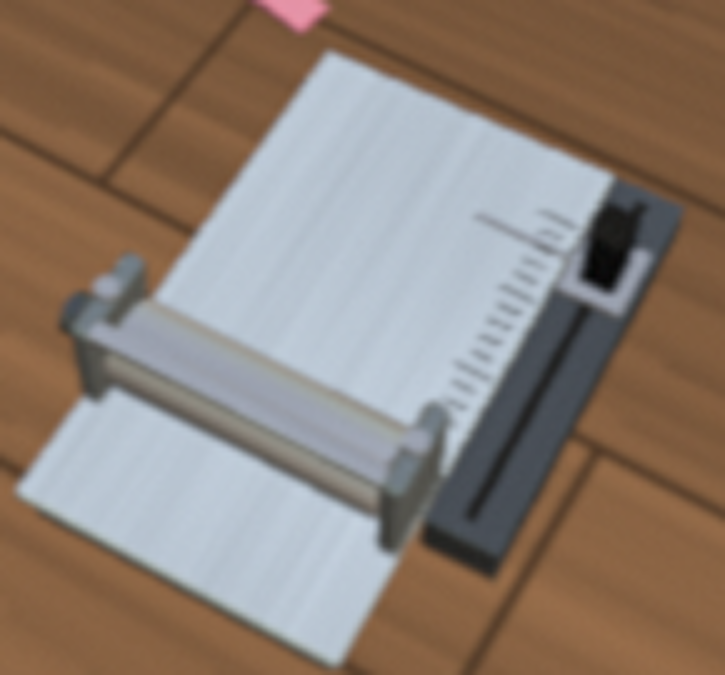

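View pics/c4.png

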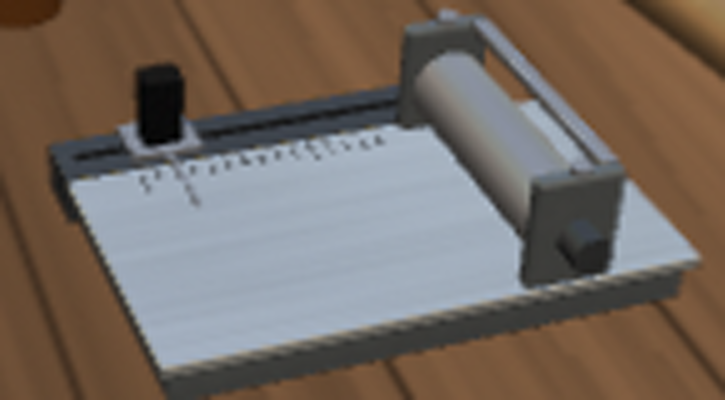

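```bash
python3 - <<'E'
from h import *
np.set_printoptions(precision=4,suppress=True)
S=robot.calibration("scene");D=robot.calibration("side")
cs=lambda x,y,k,ox,oy:((x+.5)/k-.5+ox,(y+.5)/k-.5+oy)
c1=lambda x,y:plane
B={}
for n,p,l in [("NR",(333,50),(-.22,-.085)),("FR",(18,490),(.08,-.085)),("FL",(340,665),(.08,.085)),("NL",(615,178),(-.22,.085)),("NLT",(682,210),(-.22,.125))]:
    w=plane(S,cs(*p,5,190,175),.03);print("S",n,w);B["S"+n]=(l,w[:2])
for n,p,l in [("NR",(165,370),(-.22,-.085)),("FR",(700,262),(.08,-.085)),("NL",(72,180),(-.22,.085)),("NLT",(50,150),(-.22,.125))]:
    w=plane(D,cs(*p,5,210,130),.03);print("D",n,w);B["D"+n]=(l,w[:2])
L=np.array([b[0] for b in B.values()]);W=np.array([b[1] for b in B.values()])
l0=L.mean(0);w0=W.mean(0);U,s,V=np.linalg.svd((L-l0).T@(W-w0));R=V.T@U.T
t=w0-R@l0;print("yaw",np.arctan2(R[1,0],R[0,0]),"org",t);print("res",(L@R.T+t-W))
print("gauge")
for p in [(78,478),(127,507)]: print("tip S",plane(S,cs(*p,8,120,135),.003))
for p in [(637,110),(678,175)]: print("tip D",plane(D,cs(*p,7,275,260),.003))
for n,p,z in [("topback",(400,73),.05),("topfrontleft?",(318,155),.05),("bladeroot far",(308,213),.016),("root near",(370,238),.016)]: print("S",n,plane(S,cs(*p,8,120,135),z))
for n,p,z in [("topbackfar",(103,168),.05),("topfrontfar",(262,130),.05),("topfrontnear",(280,165),.05),("botbacknear",(105,315),0),("rootbot",(270,288),0),("rootfartop",(280,183),.016),("rootnear",(270,258),.016)]: print("D",n,plane(D,cs(*p,7,275,260),z))
E
```

```text
S NR [ 0.4505 -0.0162  0.03  ]
S FR [ 0.75   -0.0044  0.03  ]
S FL [0.7432 0.165  0.03  ]
S NL [0.4458 0.152  0.03  ]
S NLT [0.4457 0.1902 0.03  ]
D NR [ 0.4561 -0.0198  0.03  ]
D FR [ 0.7519 -0.0094  0.03  ]
D NL [0.4505 0.1515 0.03  ]
D NLT [0.4454 0.1843 0.03  ]
yaw 0.04126949166163807 org [0.6694 0.0748]
res [[ 0.0026 -0.003 ]
 [ 0.0029 -0.0025]
 [ 0.0026 -0.002 ]
 [ 0.0003 -0.0014]
 [-0.0012  0.0004]
 [-0.0029  0.0006]
 [ 0.001   0.0026]
 [-0.0043 -0.0009]
 [-0.001   0.0063]]
gauge
tip S [ 0.6455 -0.3049  0.003 ]
tip S [ 0.646  -0.2822  0.003 ]
tip D [ 0.6488 -0.282   0.003 ]
tip D [ 0.6481 -0.3071  0.003 ]
S topback [ 0.4674 -0.2987  0.05  ]
S topfrontleft? [ 0.5143 -0.2975  0.05  ]
S bladeroot far [ 0.5169 -0.3078  0.016 ]
S root near [ 0.5144 -0.2811  0.016 ]
D topbackfar [ 0.4708 -0.29    0.05  ]
D topfrontfar [ 0.5168 -0.2901  0.05  ]
D topfrontnear [ 0.5167 -0.3024  0.05  ]
D botbacknear [ 0.4713 -0.302   0.    ]
D rootbot [ 0.5187 -0.3067  0.    ]
D rootfartop [ 0.5292 -0.2848  0.016 ]
D rootnear [ 0.5161 -0.3076  0.016 ]
```

The crop confirms the steel gauge: handle near (0.492, -0.294), yaw about 0. The bed origin is near (0.669, 0.075), yaw about 0.041. The sizes agree: tip to handle centre measures 155 mm. I'll move above the gauge.

```bash
python3 -m crank '{"xyz":[[0,0,0],[0,0,0],[3.5,0,-3.5],[3.5,0,-3.5],[3.5,0,-3.5],[3.5,0,-3.5],[3.5,0,-3.5],[3.5,0,-3.5],[0.9,0,-4.9],[0.9,0,-4.9],[0.9,0,-4.9],[0.9,0,-4.9],[0.9,0,-4.9],[0.9,0,-4.9],[0.9,0,-4.9],[0.9,0,-4.9],[0.9,0,-4.9],[0.9,0,-4.9],[0.9,0,-4.9],[0.9,0,-4.9]],"roll":[-7.9,-7.9,0,0,0,0,0,0,0,0,0,0,0,0,0,0,0,0,0,0]}' -0.1
python3 -m crank '{"xyz":[[0,0,0],[0,0,0]],"roll":[0,0]}'
python3 - <<'E'
from h import *
c=robot.calibration("wrist");im=robot.read_camera("wrist")
np.save("w1.npy",c["pose"]);cv2.imwrite("pics/w1.png",im[:,:,::-1])
print(c["pose"])
E
```

```text
time: 2.15
tool_pos: [0.4622, -0.2926, 0.2264]
tool_rot: [-1.57, 0.0, 0.005]
contact_force: [0.8, 0.2, 0.2]
opening: 0.0503
time: 2.35
tool_pos: [0.4619, -0.2912, 0.2257]
tool_rot: [-1.569, 0.001, 0.003]
contact_force: [-0.3, -0.2, -0.2]
opening: 0.0504
[[-0.00184935  0.97004052  0.24293615  0.39718036]
 [ 0.99999526  0.00119547  0.00283895 -0.2911902 ]
 [ 0.00246348  0.24294025 -0.97003813  0.38381895]
 [ 0.          0.          0.          1.        ]]
```

View pics/w1.png

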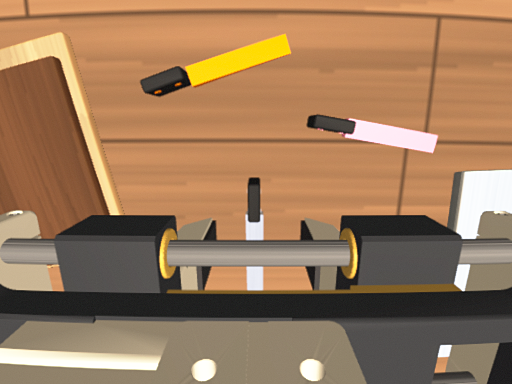

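```bash
python3 - <<'E'
from h import *
c=robot.calibration("wrist");c["pose"]=np.load("w1.npy");im=cv2.imread("pics/w1.png")
crop(im,225,165,290,295,5,"pics/w1c.png")
m=(im.max(2)<45)[165:225,235:275]
ys,xs=np.nonzero(m);print(xs.min()+235,xs.max()+235,ys.min()+165,ys.max()+165)
for z in(.05,.016): print(z,[plane(c,p,z)[:2].round(4) for p in[(254,178),(254,220),(249,180),(260,180),(246,225),(263,225),(246,285),(263,285)]])
E
```

```text
249 258 178 220
0.05 [array([ 0.4611, -0.295 ]), array([ 0.5147, -0.2951]), array([ 0.4636, -0.3011]), array([ 0.4635, -0.2878]), array([ 0.5214, -0.3052]), array([ 0.5214, -0.2838]), array([ 0.6071, -0.306 ]), array([ 0.607 , -0.2832])]
0.016 [array([ 0.4676, -0.2954]), array([ 0.5267, -0.2955]), array([ 0.4703, -0.3021]), array([ 0.4703, -0.2874]), array([ 0.5341, -0.3067]), array([ 0.534, -0.283]), array([ 0.6284, -0.3076]), array([ 0.6284, -0.2824])]
```

View pics/w1c.png

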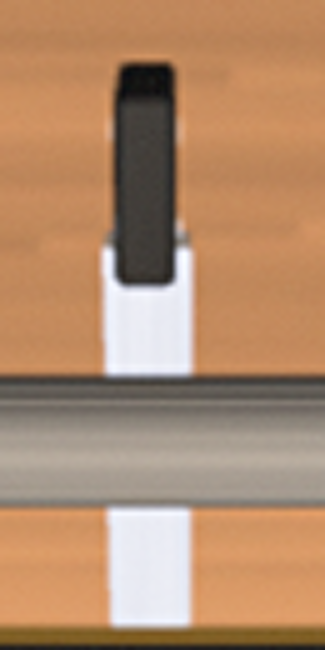

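The close crop shows the handle top at px (254, 183–222), so its centre is near (0.4925, -0.2945) and yaw about 0. This agrees with the first fix, so I'll descend and grip.

```bash
python3 -m crank '{"xyz":[[3.0,2,-0.3],[0,4,0],[0,4,0],[0,4,0],[0,3,0],[0,2,0],[0,1.5,0],[0,0.9,0],[0,0,0]],"roll":[0,0,0,0,0,0,0,0,0]}'
python3 -m crank '{"xyz":[[0,0,0],[0,0,0],[0,0,0],[0,0,0],[0,0,0],[0,0,0]],"roll":[0,0,0,0,0,0]}' 1 25
```

```text
time: 3.3
tool_pos: [0.492, -0.2919, 0.0121]
tool_rot: [-1.569, 0.001, 0.006]
contact_force: [0.3, 0.9, -0.1]
opening: 0.0505
time: 3.9
tool_pos: [0.4926, -0.2937, 0.0131]
tool_rot: [-1.571, -0.001, 0.005]
contact_force: [-1.0, -0.2, 3.7]
opening: 0.0158
```

```bash
python3 -m crank '{"xyz":[[0,-2,0],[0,-4,0],[0,-4,0],[0,-3,0],[-0.5,0,3.5],[-0.5,0,4.5],[-0.5,0,4.5],[-0.5,0,4.5],[-0.5,0,4.5],[-0.5,0,4.5],[-0.5,0,4.5],[-0.3,0,3.5],[0,0,1.5],[0,0,0],[0,0,0],[0,0,0]],"roll":[0,0,0,0,0,0,0,0,0,0,0,0,0,-2.1,0,0]}'
python3 - <<'E'
from h import *
for n in("scene","side"):
    cv2.imwrite(f"pics/{n}2.png",robot.read_camera(n)[:,:,::-1])
s=cv2.imread("pics/scene2.png");d=cv2.imread("pics/side2.png")
crop(s,190,130,340,310,4,"pics/c5.png");crop(d,190,70,360,220,4,"pics/c6.png")
E
```

```text
time: 5.5
tool_pos: [0.4524, 0.0613, 0.1425]
tool_rot: [-1.571, 0.001, 0.041]
contact_force: [0.2, 0.6, -2.4]
opening: 0.0157
```

View pics/c5.png

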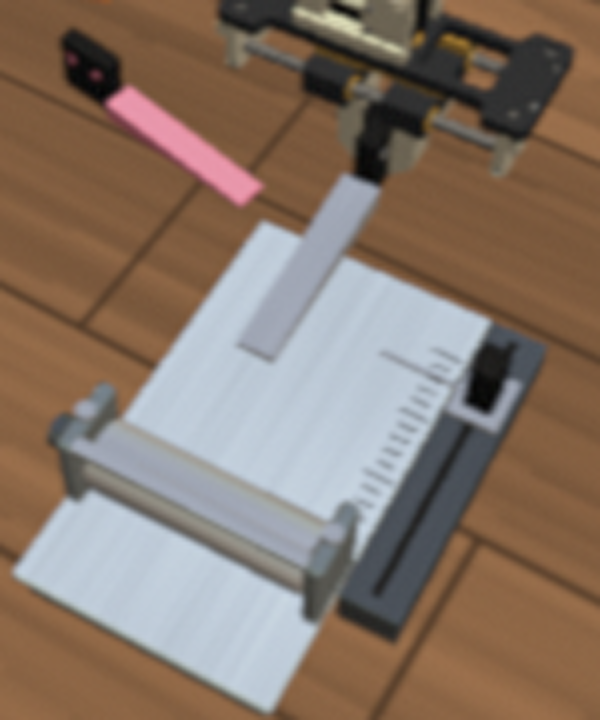

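View pics/c6.png

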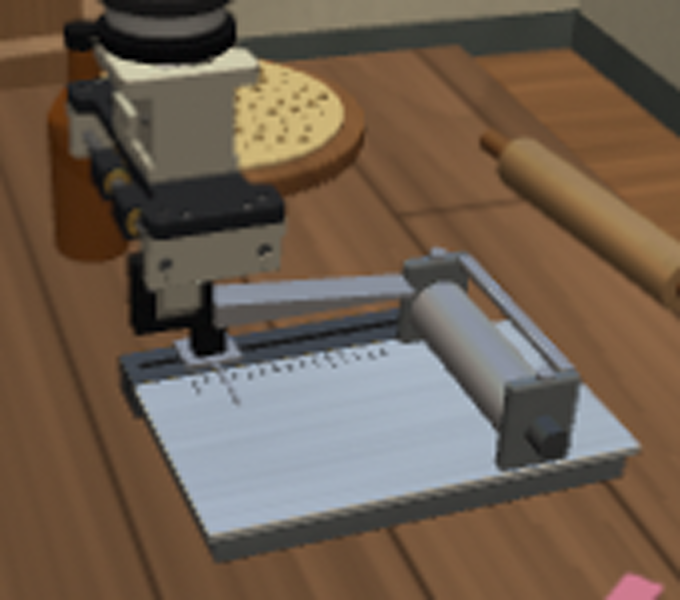

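```bash
python3 - <<'E'
from h import *
np.set_printoptions(precision=4,suppress=True)
S=robot.calibration("scene");D=robot.calibration("side")
cs=lambda p,k,ox,oy:((p[0]+.5)/k-.5+ox,(p[1]+.5)/k-.5+oy)
a=cs((255,354),4,190,130)
print("tip S",plane(S,a,.132),[plane(S,cs(p,4,190,130),.132) for p in[(238,347),(272,362)]])
nt=tri(S,cs((383,352),4,190,130),D,cs((238,403),4,190,70));print("needle",nt)
yaw=.0413;R=np.array([[np.cos(yaw),-np.sin(yaw)],[np.sin(yaw),np.cos(yaw)]]);t=np.array([.6694,.0748])
loc=lambda w:R.T@(w[:2]-t)
print("needle loc",loc(nt[0]),"tip loc",loc(plane(S,a,.132)))
# cheek corners on bed
for n,p in [("R cheek far-bottom",(78,500)),("L cheek far bottom outer?",(310,618))]: print(n,loc(plane(S,cs(p,4,190,130),.03)))
for n,p in [("R near bottom outer",(500,465)),("R far bottom outer",(566,450))]: print(n,loc(plane(D,cs(p,4,190,70),.03)))
for n,p,z in [("FR",(637,450),.03),("NR",(212,538),.03),("Rcheek top near",(505,388),.1),("Rcheek top far",(578,378),.1)]: print(n,loc(plane(D,cs(p,4,190,70),z)))
for n,p,z in [("FR",(14,573),.03),("FL",(272,712),.03),("NR",(265,220),.03),("NL",(492,322),.03)]: print(n,loc(plane(S,cs(p,4,190,130),z)))
E
```

```text
tip S [0.6068 0.0694 0.132 ] [array([0.6079, 0.0588, 0.132 ]), array([0.6064, 0.0802, 0.132 ])]
needle (array([0.5079, 0.1041, 0.0356]), np.float64(0.0017141338444687103))
needle loc [-0.1601  0.036 ] tip loc [-0.0627 -0.0028]
R cheek far-bottom [ 0.02  -0.076]
L cheek far bottom outer? [0.0187 0.0795]
R near bottom outer [-0.0179 -0.0746]
R far bottom outer [ 0.0313 -0.0731]
FR [ 0.0768 -0.0875]
NR [-0.2176 -0.0877]
Rcheek top near [-0.0299 -0.0864]
Rcheek top far [ 0.0189 -0.09  ]
FR [ 0.0779 -0.0822]
FL [0.0775 0.0872]
NR [-0.2219 -0.0826]
NL [-0.2205  0.0863]
```

```bash
python3 -m crank '{"xyz":[[3.0,0,0],[0,2,0],[0,2.5,0],[0,2,0],[0,1.5,0],[0,0.8,0],[0,0.4,0],[0,0.2,0],[0,0,0],[0,0,0]],"roll":[0,0,0,0,0,0,0,0,0,0]}'
python3 - <<'E'
from h import *
for i in range(3):
    s=robot.observe();print(s["tool_pos"].round(4),s["contact_force"].round(2))
    robot.read_camera("side")
for n in("scene","side"):
    cv2.imwrite(f"pics/{n}3.png",robot.read_camera(n)[:,:,::-1])
s=cv2.imread("pics/scene3.png");d=cv2.imread("pics/side3.png")
crop(d,220,100,360,210,5,"pics/c7.png")
E
```

```text
time: 6.6
tool_pos: [0.483, 0.0627, 0.0493]
tool_rot: [-1.571, -0.001, 0.042]
contact_force: [-0.6, 1.2, -2.0]
opening: 0.0158
[0.483  0.0627 0.0493] [-0.57  1.21 -2.04]
[0.483  0.0627 0.0493] [ 0.48  1.19 -1.45]
[0.483  0.0627 0.0492] [ 1.01  0.07 -2.57]
```

View pics/c7.png

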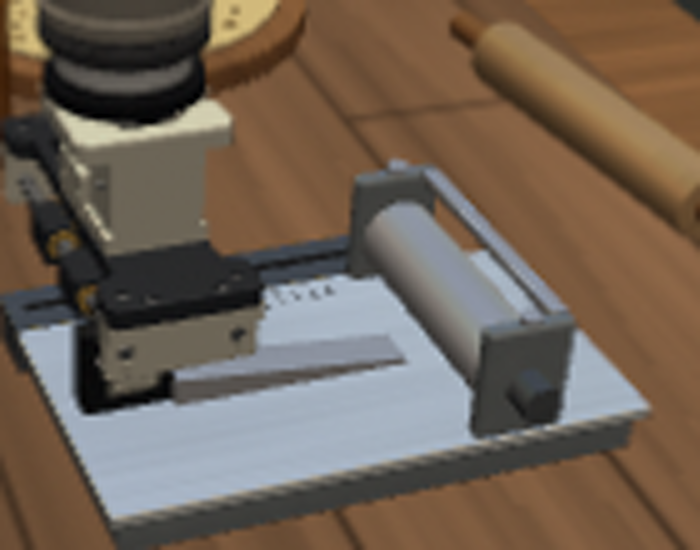

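```bash
python3 -m crank '{"xyz":[[0,0.2,0],[0,0.2,0],[0,0,0]],"roll":[0,0,0]}'; python3 -m crank '{"xyz":[[0,0.1,0],[0,0,0]],"roll":[0,0]}'; python3 -m crank '{"xyz":[[0,0.1,0],[0,0,0]],"roll":[0,0]}'; python3 -m crank '{"xyz":[[0,0.05,0],[0,0,0]],"roll":[0,0]}'
```

```text
time: 7.15
tool_pos: [0.4824, 0.0627, 0.0444]
tool_rot: [-1.571, 0.001, 0.042]
contact_force: [0.1, -0.2, -2.9]
opening: 0.0158
time: 7.35
tool_pos: [0.4825, 0.0627, 0.0436]
tool_rot: [-1.571, 0.0, 0.042]
contact_force: [0.1, -0.2, -1.4]
opening: 0.0162
time: 7.55
tool_pos: [0.4827, 0.0627, 0.0431]
tool_rot: [-1.571, -0.0, 0.042]
contact_force: [-1.7, 0.2, 3.3]
opening: 0.0157
time: 7.75
tool_pos: [0.4827, 0.0627, 0.0431]
tool_rot: [-1.571, -0.001, 0.042]
contact_force: [-3.5, 0.7, 9.0]
opening: 0.016
```

```bash
python3 -m crank '{"xyz":[[0,0,0],[0,0,0],[0,-0.1,0]],"roll":[0,0,0]}' 0.48; python3 -m crank '{"xyz":[[0,0,0],[0,0,0],[0,0,0],[0,0,0]],"roll":[0,0,0,0]}' 1 5
python3 - <<'E'
from h import *
F=[]
for i in range(4):
    s=robot.observe();F.append(s["contact_force"]);robot.read_camera("side")
print(np.mean(F,0).round(2),np.std(F,0).round(2),s["tool_pos"],s["opening"])
s=cv2.imread("pics/scene3.png")
cv2.imwrite("pics/wr4.png",robot.read_camera("wrist")[:,:,::-1])
E
```

```text
time: 8.05
tool_pos: [0.4826, 0.0627, 0.0431]
tool_rot: [-1.571, 0.0, 0.042]
contact_force: [-0.0, -0.8, -0.4]
opening: 0.0238
time: 8.45
tool_pos: [0.4827, 0.0627, 0.0432]
tool_rot: [-1.571, -0.0, 0.042]
contact_force: [-0.3, -0.5, 0.5]
opening: 0.0161
[ 0.37 -0.16 -0.05] [0.42 0.33 0.48] [0.48266916 0.06268477 0.04319408] 0.016226027005339764
```

```bash
python3 -m crank '{"xyz":[[1,0,0],[1,0,0],[1,0,0],[1,0,0],[0.8,0,0],[0,0,0],[0,0,0]],"roll":[0,0,0,0,0,0,0]}'
python3 - <<'E'
from h import *
F=[]
for i in range(4):
    s=robot.observe();F.append(s["contact_force"]);cv2.imwrite("pics/side5.png",robot.read_camera("side")[:,:,::-1])
print(np.mean(F,0).round(2),np.std(F,0).round(2),s["tool_pos"],s["opening"])
cv2.imwrite("pics/scene5.png",robot.read_camera("scene")[:,:,::-1])
crop(cv2.imread("pics/side5.png"),240,100,360,210,5,"pics/c8.png")
crop(cv2.imread("pics/scene5.png"),190,130,340,310,4,"pics/c9.png")
E
```

```text
time: 9.4
tool_pos: [0.5306, 0.0647, 0.0431]
tool_rot: [-1.571, 0.0, 0.042]
contact_force: [0.1, -0.4, -1.4]
opening: 0.0162
[ 0.16 -0.03 -1.36] [0.22 0.24 0.59] [0.53015293 0.06470812 0.04321052] 0.015730855592764825
```

View pics/c8.png

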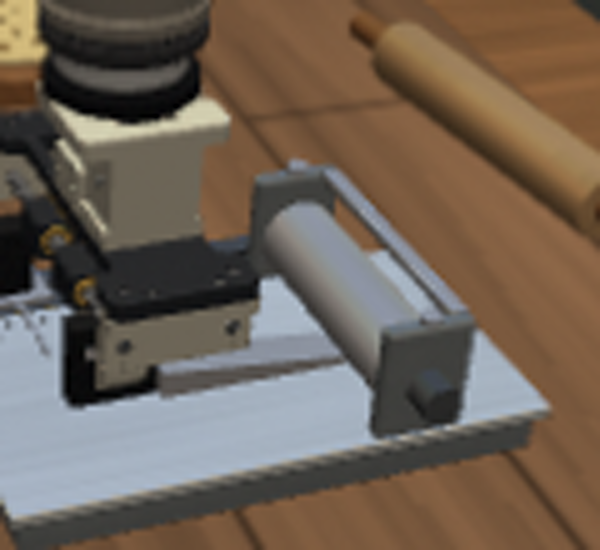

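View pics/c9.png

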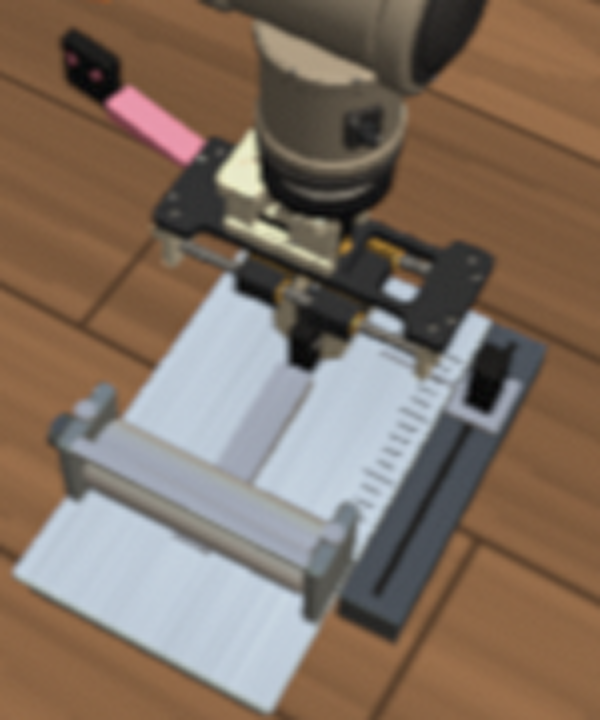

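```bash
python3 -m crank '{"xyz":[[0.2,0,0],[0.2,0,0],[0,0,0]],"roll":[0,0,0]}'; python3 -m crank '{"xyz":[[0.1,0,0],[0.1,0,0],[0,0,0]],"roll":[0,0,0]}'; python3 -m crank '{"xyz":[[0.1,0,0],[0.1,0,0],[0,0,0]],"roll":[0,0,0]}'
```

```text
time: 9.95
tool_pos: [0.5349, 0.0648, 0.0433]
tool_rot: [-1.571, -0.0, 0.042]
contact_force: [0.3, 0.0, -2.1]
opening: 0.016
time: 10.25
tool_pos: [0.5367, 0.0649, 0.0432]
tool_rot: [-1.571, -0.0, 0.042]
contact_force: [0.1, -0.4, -1.7]
opening: 0.0158
time: 10.55
tool_pos: [0.5387, 0.065, 0.0432]
tool_rot: [-1.571, -0.0, 0.042]
contact_force: [0.1, 0.1, -1.9]
opening: 0.016
```

```bash
python3 -m crank '{"xyz":[[0.1,0,0],[0.1,0,0],[0,0,0]],"roll":[0,0,0]}'; python3 -m crank '{"xyz":[[0.1,0,0],[0.1,0,0],[0,0,0]],"roll":[0,0,0]}'
```

```text
time: 10.85
tool_pos: [0.5407, 0.0651, 0.0432]
tool_rot: [-1.571, -0.0, 0.042]
contact_force: [-0.5, -1.3, -2.4]
opening: 0.0157
time: 11.15
tool_pos: [0.5427, 0.0652, 0.0432]
tool_rot: [-1.571, -0.0, 0.042]
contact_force: [-0.3, 0.6, -2.1]
opening: 0.0158
```

```bash
for i in 1; do python3 -m crank '{"xyz":[[0.1,0,0],[0.1,0,0],[0,0,0]],"roll":[0,0,0]}'; done;  python3 -m crank '{"xyz":[[0.1,0,0],[0.1,0,0],[0,0,0]],"roll":[0,0,0]}'; python3 -m crank '{"xyz":[[0.1,0,0],[0.1,0,0],[0,0,0]],"roll":[0,0,0]}'
```

```text
time: 11.45
tool_pos: [0.5447, 0.0653, 0.0432]
tool_rot: [-1.571, -0.0, 0.042]
contact_force: [-0.1, 0.2, -2.1]
opening: 0.016
time: 11.75
tool_pos: [0.5467, 0.0654, 0.0432]
tool_rot: [-1.571, -0.0, 0.042]
contact_force: [-0.1, 0.0, -1.8]
opening: 0.016
time: 12.05
tool_pos: [0.5487, 0.0654, 0.0432]
tool_rot: [-1.571, -0.0, 0.042]
contact_force: [-0.0, -0.1, -0.8]
opening: 0.016
```

```bash
python3 -m crank '{"xyz":[[0.1,0,0],[0.1,0,0],[0,0,0]],"roll":[0,0,0]}';  python3 -m crank '{"xyz":[[0.1,0,0],[0.1,0,0],[0,0,0]],"roll":[0,0,0]}'
```

```text
time: 12.35
tool_pos: [0.5508, 0.0655, 0.0432]
tool_rot: [-1.571, -0.0, 0.042]
contact_force: [0.5, 0.8, -1.5]
opening: 0.0161
time: 12.65
tool_pos: [0.5527, 0.0656, 0.0432]
tool_rot: [-1.571, -0.0, 0.042]
contact_force: [1.2, 0.2, -1.0]
opening: 0.0163
```

```bash
python3 -m crank '{"xyz":[[0.1,0,0],[0.1,0,0],[0,0,0]],"roll":[0,0,0]}';  python3 -m crank '{"xyz":[[0.1,0,0],[0.1,0,0],[0,0,0]],"roll":[0,0,0]}'
```

```text
time: 12.95
tool_pos: [0.5542, 0.0657, 0.0431]
tool_rot: [-1.571, 0.001, 0.042]
contact_force: [-1.2, 0.1, -1.9]
opening: 0.0161
time: 13.25
tool_pos: [0.5552, 0.0658, 0.043]
tool_rot: [-1.571, 0.003, 0.042]
contact_force: [-5.9, -0.6, 1.7]
opening: 0.0158
```

```bash
python3 -m crank '{"xyz":[[0,0,0],[0,0,0],[0,0,0]],"roll":[0,0,0]}' 0.4
python3 - <<'E'
from h import *
F=[]
for i in range(3):
    s=robot.observe();F.append(s["contact_force"]);cv2.imwrite("pics/side6.png",robot.read_camera("side")[:,:,::-1])
print(np.mean(F,0).round(2),np.std(F,0).round(2),s["tool_pos"],s["opening"])
cv2.imwrite("pics/scene6.png",robot.read_camera("scene")[:,:,::-1])
crop(cv2.imread("pics/side6.png"),240,100,360,210,5,"pics/c10.png")
crop(cv2.imread("pics/scene6.png"),190,130,340,310,4,"pics/c11.png")
E
```

```text
time: 13.55
tool_pos: [0.5573, 0.0658, 0.0436]
tool_rot: [-1.571, -0.002, 0.042]
contact_force: [-1.4, -0.3, -0.6]
opening: 0.027
[-0.22  0.17 -0.24] [0.83 0.33 0.4 ] [0.55697644 0.06576589 0.04342155] 0.027446287259628454
```

View pics/c10.png

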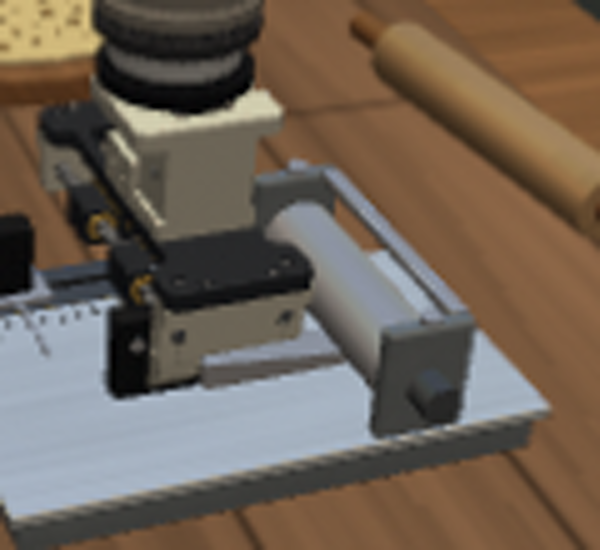

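View pics/c11.png

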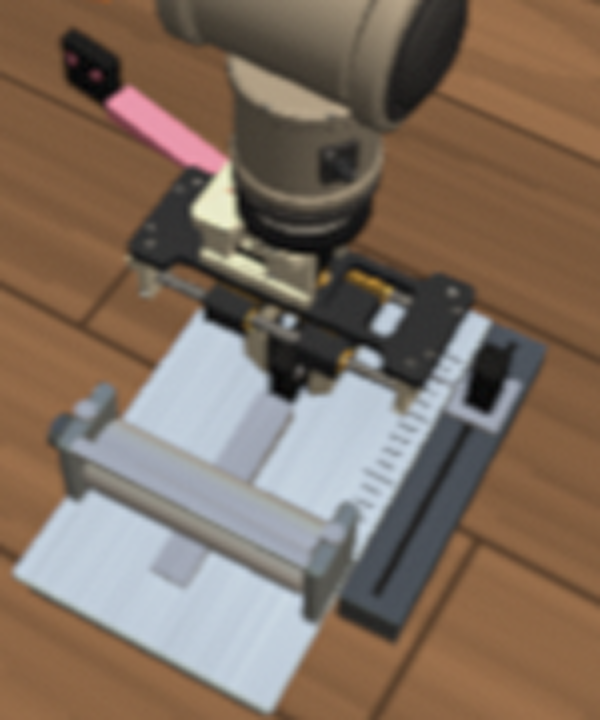

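```bash
python3 -m crank '{"xyz":[[0,0,0],[0,0,0],[0,0,0],[0,0,0]],"roll":[0,0,0,0]}' 1 6; python3 -m crank '{"xyz":[[0.05,0,0],[0,0,0]],"roll":[0,0]}'
python3 - <<'E'
from h import *
F=[]
for i in range(4):
    s=robot.observe();F.append(s["contact_force"]);robot.read_camera("side")
print(np.mean(F,0).round(2),np.std(F,0).round(2),s["tool_pos"],s["opening"])
E
```

```text
time: 14.15
tool_pos: [0.5566, 0.0658, 0.0432]
tool_rot: [-1.571, -0.0, 0.042]
contact_force: [0.2, 0.5, 0.4]
opening: 0.0157
time: 14.35
tool_pos: [0.5566, 0.0658, 0.0432]
tool_rot: [-1.571, 0.001, 0.042]
contact_force: [-2.7, -1.2, 2.3]
opening: 0.0164
[-2.81 -0.57  2.76] [0.47 0.39 0.85] [0.55658261 0.06577369 0.04322088] 0.016049903432283356
```

```bash
python3 -m crank '{"xyz":[[0,0,0],[0,0,0],[0,0,0]],"roll":[0,0,0]}' 0.35; python3 -m crank '{"xyz":[[0,-1,0],[0,-2,0],[0,-4,0],[0,-4,0],[-5,0,0],[-5,0,0],[-5,0,0],[0,0,0]],"roll":[0,0,0,0,0,0,0,0]}'
python3 - <<'E'
from h import *
for n in("scene","side","wrist"):
    if n=="wrist": np.save("w7.npy",robot.calibration(n)["pose"])
    cv2.imwrite(f"pics/{n}7.png",robot.read_camera(n)[:,:,::-1])
crop(cv2.imread("pics/side7.png"),210,120,350,210,5,"pics/c12.png")
crop(cv2.imread("pics/scene7.png"),190,170,330,290,5,"pics/c13.png")
E
```

```text
time: 14.85
tool_pos: [0.5574, 0.0658, 0.0432]
tool_rot: [-1.571, -0.001, 0.042]
contact_force: [0.3, 0.3, -0.3]
opening: 0.0291
time: 15.65
tool_pos: [0.3992, 0.06, 0.1525]
tool_rot: [-1.57, 0.008, 0.042]
contact_force: [-0.4, -0.2, -0.3]
opening: 0.0298
```

View pics/c12.png

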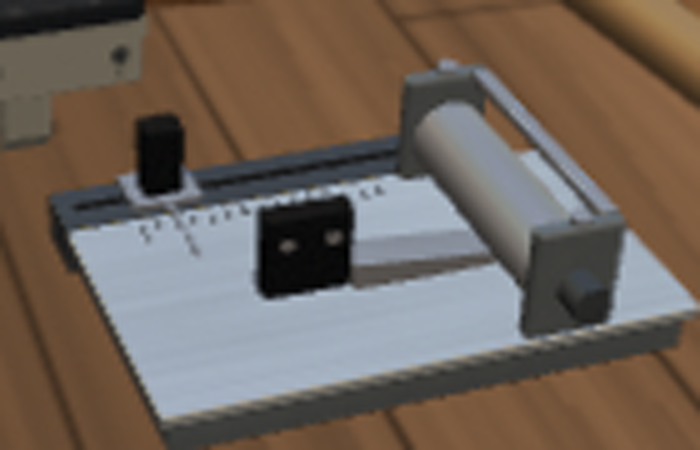

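View pics/c13.png

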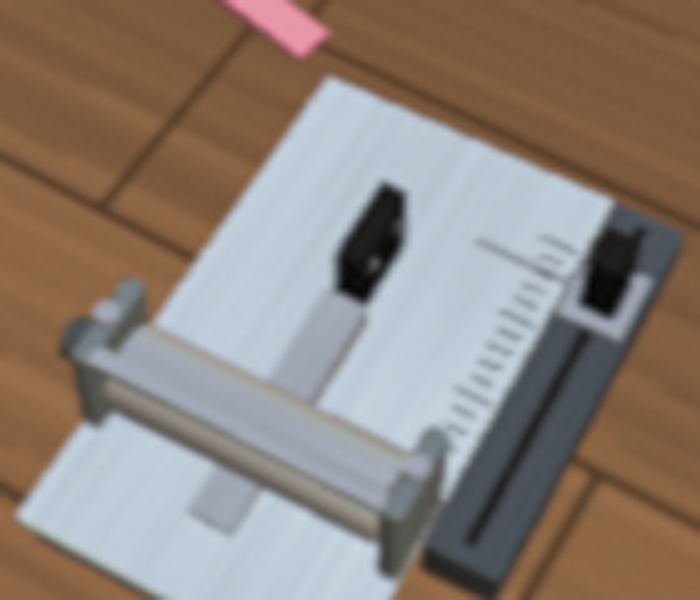

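View pics/wrist7.png

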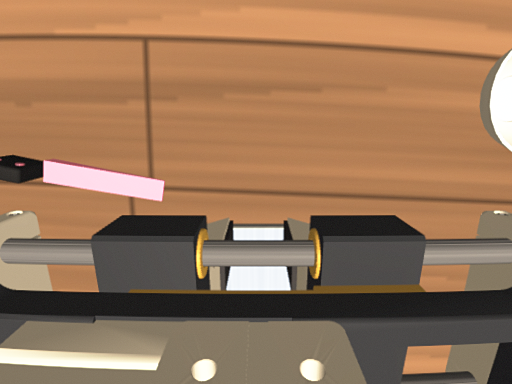

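```bash
python3 - <<'E'
from h import *
np.set_printoptions(precision=4,suppress=True)
S=robot.calibration("scene");D=robot.calibration("side")
yaw=.0413;R=np.array([[np.cos(yaw),-np.sin(yaw)],[np.sin(yaw),np.cos(yaw)]]);t=np.array([.6694,.0748])
loc=lambda w:R.T@(w[:2]-t)
s=lambda p:((p[0]+.5)/5-.5+190,(p[1]+.5)/5-.5+170)
d=lambda p:((p[0]+.5)/5-.5+210,(p[1]+.5)/5-.5+120)
for n,p,z in [("tip",(193,513),.033),("tip",(235,533),.033),("root R",(328,292),.046),("root L",(368,318),.046),("needle",(477,241),.0356),("top front R",(342,248),.08),("top back",(385,183),.08),("pgrip top",(595,240),.077),("ptop",(620,225),.077)]: print("S",n,loc(plane(S,s(p),z)),plane(S,s(p),z))
for n,p,z in [("root near top",(352,265),.046),("root bot",(352,288),.03),("handle bot back",(265,297),.03),("top front near",(350,207),.08),("top back near",(260,208),.08),("needle",(196,254),.0356),("ptopL",(138,120),.077),("ptopR",(180,115),.077)]: print("D",n,loc(plane(D,d(p),z)),plane(D,d(p),z))
n=tri(S,s((477,241)),D,d((196,254)));print(n,loc(n[0]))
sil=robot.observe();g=sil["tool_pos"];print(loc(g))
E
```

```text
S tip [ 0.0379 -0.0119] [0.7078 0.0645 0.033 ]
S tip [0.037 0.01 ] [0.706  0.0864 0.033 ]
S root R [-0.0904 -0.0121] [0.5796 0.0589 0.046 ]
S root L [-0.0869  0.012 ] [0.582  0.0832 0.046 ]
S needle [-0.1601  0.0358] [0.508  0.1039 0.0356]
S top front R [-0.0962 -0.0083] [0.5736 0.0626 0.08  ]
S top back [-0.1401 -0.0083] [0.5298 0.0607 0.08  ]
S pgrip top [-0.1621  0.0948] [0.5035 0.1629 0.077 ]
S ptop [-0.1761  0.1018] [0.4892 0.1693 0.077 ]
D root near top [-0.0906 -0.0131] [0.5794 0.0579 0.046 ]
D root bot [-0.089 -0.012] [0.581  0.0592 0.03  ]
D handle bot back [-0.1359 -0.0056] [0.5338 0.0636 0.03  ]
D top front near [-0.0923 -0.009 ] [0.5775 0.062  0.08  ]
D top back near [-0.1369  0.004 ] [0.5324 0.0732 0.08  ]
D needle [-0.1605  0.0353] [0.5076 0.1035 0.0356]
D ptopL [-0.1691  0.1119] [0.4959 0.1796 0.077 ]
D ptopR [-0.1452  0.1101] [0.5198 0.1788 0.077 ]
(array([0.5078, 0.1039, 0.0353]), np.float64(7.003988675712016e-05)) [-0.1603  0.0357]
[-0.2612 -0.0045]
```

```bash
python3 -m crank '{"xyz":[[0,0,3],[2,0,4],[4,0,4],[4.1,0,0],[0,0,0],[0,0,0]],"roll":[0,0,0,0,0,0]}' -0.1
python3 - <<'E'
from h import *
print(robot.observe()["tool_pos"])
for n in("scene","side"):
    cv2.imwrite(f"pics/{n}8.png",robot.read_camera(n)[:,:,::-1])
s=robot.observe()["tool_pos"];yaw=.0413;R=np.array([[np.cos(yaw),-np.sin(yaw)],[np.sin(yaw),np.cos(yaw)]]);print(s,R.T@(s[:2]-[.6694,.0748]))
E
```

```text
time: 16.4
tool_pos: [0.5003, 0.169, 0.1526]
tool_rot: [-1.571, 0.0, 0.042]
contact_force: [-0.0, -0.7, -0.5]
opening: 0.0505
[0.50034523 0.1690362  0.1525727 ]
[0.49886241 0.16857888 0.15293997] [-0.1665202   0.10074012]
```

```bash
python3 -m crank '{"xyz":[[0.6,0,0.4],[0,3,0],[0,3,0],[0,2,0],[0,1.5,0],[0,1,0],[0,0,0],[0,0,0]],"roll":[0,0,0,0,0,0,0,0]}'
python3 -m crank '{"xyz":[[0,0,0],[0,0,0],[0,0,0],[0,0,0],[0,0,0]],"roll":[0,0,0,0,0]}' 1 20
python3 - <<'E'
from h import *
d=robot.read_camera("side")[:,:,::-1]
crop(d,210,90,350,210,5,"pics/c14.png")
E
```

```text
time: 17.3
tool_pos: [0.5053, 0.1731, 0.0489]
tool_rot: [-1.571, -0.001, 0.041]
contact_force: [0.2, 0.0, 0.3]
opening: 0.0504
time: 17.8
tool_pos: [0.5051, 0.1724, 0.0485]
tool_rot: [-1.572, -0.0, 0.042]
contact_force: [-0.5, -5.7, 3.1]
opening: 0.0198
```

View pics/c14.png

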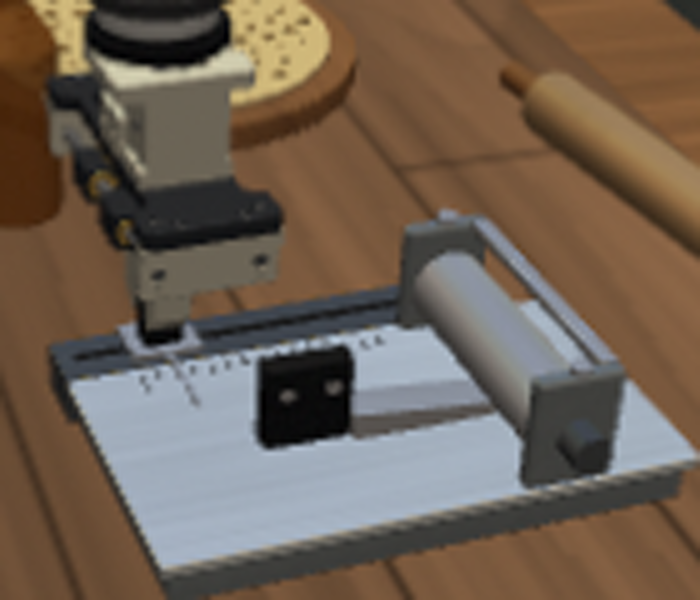

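```bash
python3 -m crank '{"xyz":[[0.5,0,-0.1],[1,0,0],[1,0,0],[1,0,0],[1,0,0],[1,0,0],[1,0,0],[0.45,0,0],[0,0,0],[0,0,0],[0,0,0]],"roll":[0,0,0,0,0,0,0,0,0,0,0]}'
python3 - <<'E'
from h import *
d=robot.read_camera("side")[:,:,::-1];s=robot.read_camera("scene")[:,:,::-1]
crop(d,210,90,350,210,5,"pics/c15.png");crop(s,190,170,330,290,5,"pics/c16.png")
E
```

```text
time: 18.95
tool_pos: [0.5754, 0.1753, 0.0486]
tool_rot: [-1.57, -0.002, 0.042]
contact_force: [2.7, 1.1, 3.5]
opening: 0.0195
```

View pics/c15.png

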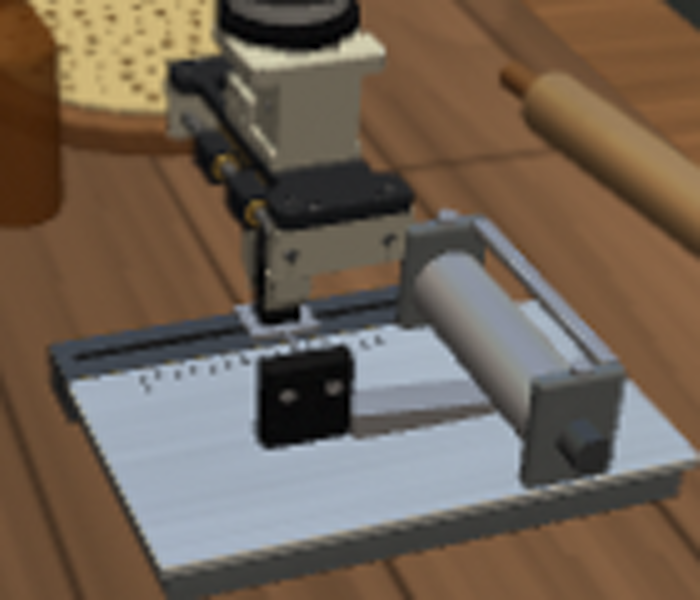

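View pics/c16.png

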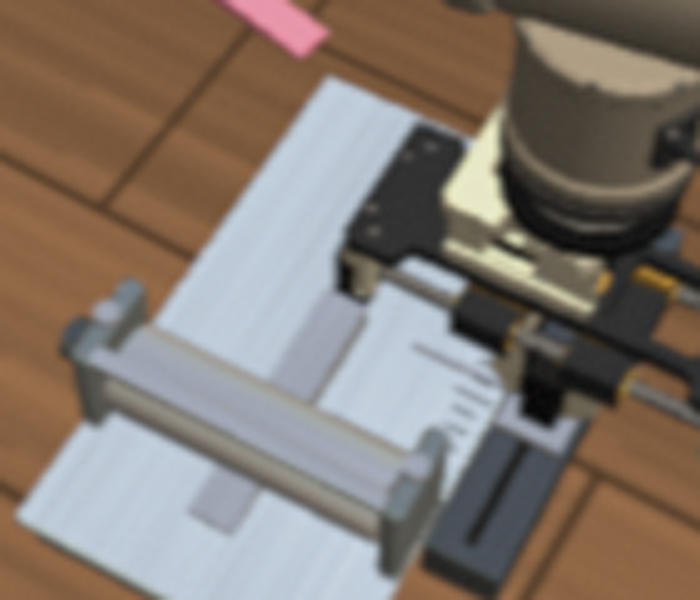

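```bash
python3 -m crank '{"xyz":[[0,0,0],[0,0,0],[0,0,0],[0,0,0]],"roll":[0,0,0,0]}' 0.2; python3 -m crank '{"xyz":[[0,-2,0],[0,-4,0],[0,-4,0],[-4,-2,0],[-5,0,0],[-5,0,0],[-3,0,0],[0,0,0],[0,0,0]],"roll":[0,0,0,0,0,0,0,0,0]}'
python3 - <<'E'
from h import *
d=robot.read_camera("side")[:,:,::-1];s=robot.read_camera("scene")[:,:,::-1]
cv2.imwrite("pics/scene9.png",s);cv2.imwrite("pics/side9.png",d)
crop(d,210,90,350,210,5,"pics/c17.png");crop(s,190,170,330,290,5,"pics/c18.png")
S=robot.calibration("scene")
yaw=.0413;R=np.array([[np.cos(yaw),-np.sin(yaw)],[np.sin(yaw),np.cos(yaw)]]);t=np.array([.6694,.0748])
f=lambda p:((p[0]+.5)/5-.5+190,(p[1]+.5)/5-.5+170)
print(R.T@(plane(S,f((416,347)),.0356)[:2]-t))
E
```

```text
time: 19.45
tool_pos: [0.5739, 0.1748, 0.0478]
tool_rot: [-1.571, 0.001, 0.042]
contact_force: [0.3, -0.2, -0.4]
opening: 0.0369
time: 20.35
tool_pos: [0.4049, 0.168, 0.1688]
tool_rot: [-1.571, -0.002, 0.042]
contact_force: [1.0, -0.0, 1.0]
opening: 0.0366
[-0.08969034  0.03741551]
```

View pics/c17.png

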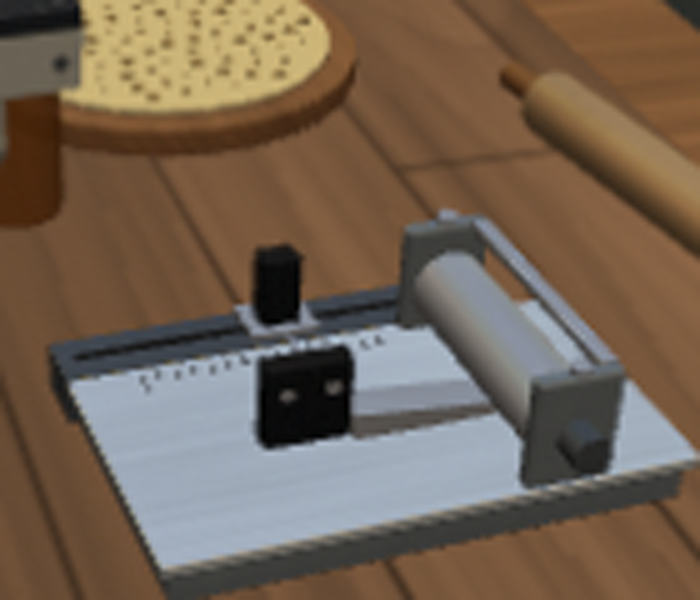

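View pics/c18.png

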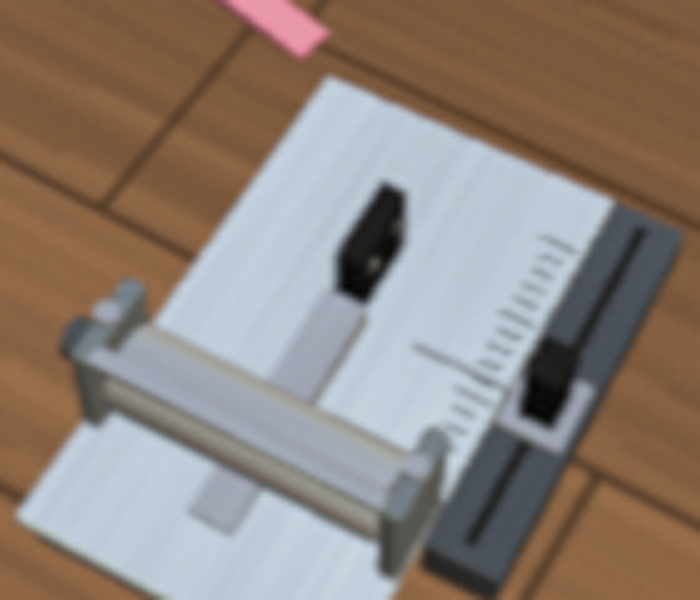

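The needle is at x = -0.090 and the shoulder at about -0.0905. I'll check the nip with a gentle push from behind, using closed fingertips.

```bash
python3 -m crank '{"xyz":[[0,0,-3],[0,0,-4],[2,0,-3.5],[3,0,0],[3,0,0],[0,4,0],[0,4,0],[0,3,0],[0,1.7,0],[0,0,0],[0,0,0]],"roll":[0,0,0,0,0,0,0,0,0,0,0]}' 1 20
python3 - <<'E'
from h import *
F=[]
for i in range(4):
    s=robot.observe();F.append(s["contact_force"]);d=robot.read_camera("side")[:,:,::-1]
print(np.mean(F,0).round(2),np.std(F,0).round(2),s["opening"])
s=s["tool_pos"]
yaw=.0413;R=np.array([[np.cos(yaw),-np.sin(yaw)],[np.sin(yaw),np.cos(yaw)]]);t=np.array([.6694,.0748]);print(s,R.T@(s[:2]-t))
crop(d,210,90,350,210,5,"pics/c19.png")
E
```

```text
time: 21.55
tool_pos: [0.4897, 0.0661, 0.0411]
tool_rot: [-1.571, 0.0, 0.041]
contact_force: [-0.4, -0.3, 0.8]
opening: 0.0008
[0.25 0.1  0.58] [0.38 0.26 0.15] 0.0008184415679656889
[0.49000852 0.06622437 0.04230227] [-0.17959258 -0.00116156]
```

View pics/c19.png

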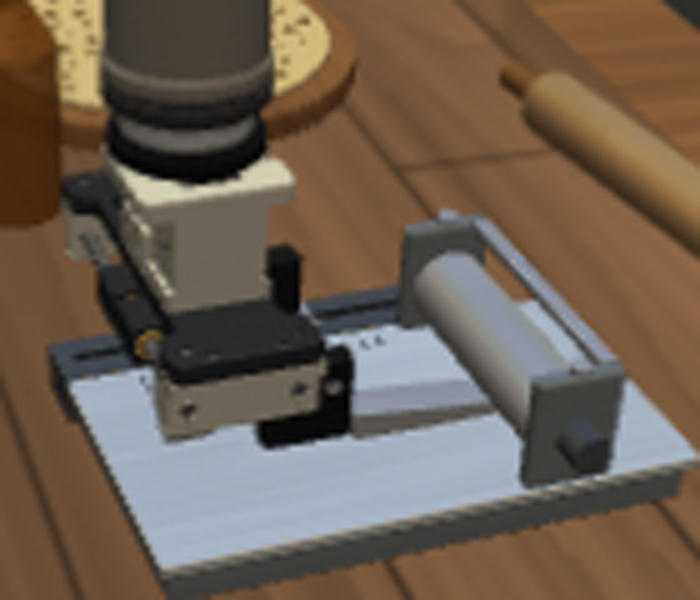

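```bash
python3 -m crank '{"xyz":[[1,0,0],[1,0,0],[0.4,0,0],[0,0,0],[0,0,0]],"roll":[0,0,0,0,0]}'; python3 -m crank '{"xyz":[[0.1,0,0],[0.1,0,0],[0,0,0]],"roll":[0,0,0]}'
```

```text
time: 22.25
tool_pos: [0.5126, 0.0673, 0.041]
tool_rot: [-1.571, 0.001, 0.042]
contact_force: [-0.1, -0.1, -0.2]
opening: 0.0005
time: 22.55
tool_pos: [0.5148, 0.0674, 0.0412]
tool_rot: [-1.571, -0.0, 0.042]
contact_force: [0.1, 0.3, 0.8]
opening: 0.0007
```

```bash
python3 -m crank '{"xyz":[[0.1,0,0],[0,0,0]],"roll":[0,0]}'; python3 -m crank '{"xyz":[[0.1,0,0],[0,0,0]],"roll":[0,0]}'
```

```text
time: 22.75
tool_pos: [0.5159, 0.0674, 0.0412]
tool_rot: [-1.571, -0.0, 0.042]
contact_force: [0.1, -0.0, 0.5]
opening: 0.0006
time: 22.95
tool_pos: [0.5169, 0.0675, 0.0412]
tool_rot: [-1.571, -0.0, 0.042]
contact_force: [-0.4, -0.1, -0.2]
opening: 0.0002
```

```bash
for k in 1; do python3 -m crank '{"xyz":[[0.1,0,0],[0,0,0]],"roll":[0,0]}'; done; python3 -m crank '{"xyz":[[0.05,0,0],[0,0,0]],"roll":[0,0]}'; python3 -m crank '{"xyz":[[0.05,0,0],[0,0,0]],"roll":[0,0]}'
```

```text
time: 23.15
tool_pos: [0.518, 0.0675, 0.0412]
tool_rot: [-1.571, -0.0, 0.042]
contact_force: [0.2, -0.1, -0.7]
opening: 0.0012
time: 23.35
tool_pos: [0.5184, 0.0676, 0.0412]
tool_rot: [-1.571, -0.0, 0.042]
contact_force: [-0.3, -1.0, 0.6]
opening: 0.0003
time: 23.55
tool_pos: [0.5188, 0.0676, 0.0412]
tool_rot: [-1.571, -0.0, 0.042]
contact_force: [-0.5, -0.6, -0.2]
opening: 0.0003
```

```bash
python3 -m crank '{"xyz":[[0.05,0,0],[0,0,0]],"roll":[0,0]}'; python3 -m crank '{"xyz":[[0.05,0,0],[0,0,0]],"roll":[0,0]}'
```

```text
time: 23.75
tool_pos: [0.519, 0.0676, 0.0412]
tool_rot: [-1.571, 0.001, 0.042]
contact_force: [-1.1, 0.4, 0.8]
opening: 0.0006
time: 23.95
tool_pos: [0.519, 0.0676, 0.0411]
tool_rot: [-1.571, 0.002, 0.042]
contact_force: [-5.2, -1.7, 2.8]
opening: 0.0003
```

The gauge held against 5 N without moving, so it is firmly nipped. I'll back away and check it one last time.

```bash
python3 -m crank '{"xyz":[[-1,0,0],[-3,0,0],[-4,-1,0],[-3,-4,0],[0,-4,0],[0,-2,0],[0,0,0],[0,0,0],[0,0,0]],"roll":[0,0,0,0,0,0,0,0,0]}'
python3 - <<'E'
from h import *
d=robot.read_camera("side")[:,:,::-1];s=robot.read_camera("scene")[:,:,::-1]
a=cv2.imread("pics/scene9.png");b=cv2.imread("pics/side9.png")
print(np.abs(a.astype(int)-s)[245:280,220:300].max(), np.abs(b.astype(int)-d)[155:190,258:320].max())
crop(s,190,130,340,310,4,"pics/c20.png")
print(robot.observe())
E
```

```text
time: 24.85
tool_pos: [0.4091, 0.063, 0.1501]
tool_rot: [-1.571, 0.002, 0.042]
contact_force: [-0.3, -0.6, -0.5]
opening: 0.0001
6 27
{'time': 24.95, 'qpos': array([-3.28384581e-02,  2.31474957e-01,  1.92127546e+00,  1.56866189e-04,
        9.91222688e-01, -1.64526741e+00]), 'qvel': array([-0.0009101 ,  0.00160979, -0.00687574, -0.0009101 ,  0.00297713,
       -0.00083618]), 'joint_efforts': array([ 2.19576876e-02, -3.34325373e+01, -2.03768259e+01, -3.48783773e-02,
        7.74643128e-02, -1.05988606e-04]), 'tool_pos': array([0.40921731, 0.06304008, 0.15002349]), 'tool_rot': array([-1.57048853,  0.00236411,  0.04154692]), 'contact_force': array([0.17322269, 0.50187037, 0.28209321]), 'torque': array([-0.00508719,  0.0372185 , -0.01894886]), 'opening': 0.0005245386297277261}
```

View pics/c20.png

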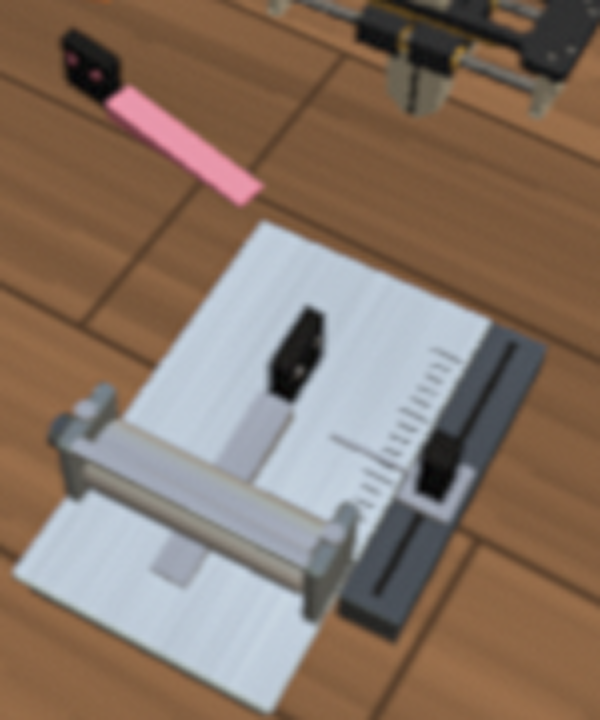

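The gauge and needle haven't moved: the needle tip is at crop px (333,437), and the handle front at about (280,400) lies on its line. The gripper is clear of everything.

```bash
python3 -c "
from cell import robot
robot.hand_in()"
```

```text
the job is handed in; nothing more can be done
```

I slid the steel-bladed gauge flat and square under the middle of the roller until it dragged, then let go. I slid the pointer level with the handle's front face and handed the job in at about 25 s.

- **Gauge position:** the tip is about 37 mm past the roller's axis and within about 2 mm of the middle.
- **Nip:** a push of about 5 N from behind, after letting go, did not move the gauge. I could not read the force between blade and roller directly. The most I felt at the wrist while pushing was about 6 N.
- **Pointer:** the needle is at x = -89.7 mm. My readings of the handle's front face ranged from -88 to -92.5 mm, so the needle is about 1 to 3 mm from level, against the 6 mm allowed.
- **Disagreements:** the two cameras differed by up to 6 mm on the bed's corners. The needle was already 15 mm along its track at the start.
- **Not checked:** I didn't measure the bottle, jar and bowl again at the end, but nothing I felt or saw suggested the arm had touched them.

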